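# Run the sample board out to the pointer and hold it

## Robot

A 6-joint arm with a two-finger parallel gripper is mounted at the origin on a cart in front of the work surface, level with it; the furniture and walls round the work are solid. World frame = base frame: x ahead of the robot, y to its left, z up, the work surface at z = 0. Lengths are in m, angles in rad, forces in N, time in s.
With the tool pointing down it reaches from about 0.35 to 0.775 m from the base axis. Payload 7.3 kg.
Tool frame: the origin (TCP) lies between the finger pads; the fingertips stand 17 mm ahead of it and the grasp point (between the pads) lies 2 mm behind it; z points along the fingers, y is the line along which they close (so a half turn about z gives the same grasp; the last joint's range is limited). The gripper opens to 92 mm and grips with 3 to 60 N. Pads are 19 mm wide; open, the fingers measure 130 mm over their backs; the gripper's body (75 mm by 190 mm) begins 47 mm behind the grasp point.
Start: joints at [-1.31, 0.342, 1.524, -0, 1.275, -0.146], TCP at [0.208, -0.482, 0.244] pointing down, gripper open.
Joint ranges: [-2.53, 2.53], [-0.77, 2.02], [0.04, 2.7], [-1, 4.14], [0.28, 2.66], [-3.11, 3.11]. Speed limits (rad/s): [2.57, 2.57, 3.14, 3.14, 3.14, 3.14].

## Interface

Orientations are given as [roll, pitch, yaw] about the fixed x, y, z axes, in that order (R = Rz(yaw) Ry(pitch) Rx(roll)).
In Python, from cell import robot, optics gives the robot as it stands.
- The arm moves only by the tool play_rows, never from a script. Its argument "rows" is a list of rows, each a list of 7 numbers: the shift along the tool's x, y, z in cm, then the turn, a rotation vector about the tool's x, y, z in rad, then the opening, from 0 (shut) to 1 (fully open). In form: [[tx, ty, tz, wx, wy, wz, grip], ...]. A call has 1 to 20 rows; each row is the pose to reach, as a shift and turn from the pose commanded when the call began, along the tool's axes at that moment; what a row does not reach only later rows make up. A row lasts 1/10 s, in which the tool goes at most 50 mm and 8.59 degrees, less where a joint would pass 70% of its speed; a pose out of reach is approached as far as the arm can. A call with a gripper value outside its range is refused whole. The fingers move at their own pace and stop on an object; "squeeze" is the grip in N (left out, the last holds). Time passes only in rows, so rows that repeat a pose let the fingers close. It gives the time, the measured TCP pose, the force, the opening and the grip force at its end, in the units of the state.
- robot.observe(): the state, without advancing time (a new reading comes with each control period).
- optics.read_camera(name): name is "side" or "top" or "wrist"; returns (picture, depth): 384x512x3 uint8, red, green, blue; 384x512 float32, m along the optical axis (not along the pixel's ray), 0 where there is no reading.
- optics.camera_model(name): a dict with "fx", "fy", "cx", "cy" (pixels), "origin" and "rotation" of the camera in the world; the wrist camera has in their place "tool_from_camera" (4x4, takes a point from camera to tool coordinates, whose origin is the TCP and whose axes are the flange's). Camera axes: x right, y up, looking along -z (the intrinsics and any distortion apply to the point x, -y, -z); pixel columns grow to the right and rows downward; lengths in m; the calibration is good to about 2 mm. A picture is of the moment at which its call begins: read the wrist's pose just before it. camera_model takes no time and is no camera call.
- robot.hand_in(): hands the job in; it is judged then, once.
The state is a dict: "time": time; "qpos": joint angles; "qvel": joint speeds; "joint_efforts": joint torques, N m; "tool_pos": TCP position; "tool_rot": TCP orientation; "contact_force": force on the tool from outside, world axes, zero at the start; "torque": the same for the moment, N m; "opening": finger opening in m; "grip_force": force on a finger pad.
Only numpy, scipy, OpenCV 4.12 (cv2) and the standard library are available. Lean on these libraries where they do the work, as an engineer would, in place of code of your own. Each camera call takes 0.05 s, during which the arm holds its last target. There are 200 camera calls.

## Task

Set up the sample for viewing: take the stoppered test tube out of the rack and lower it, end down, into the socket block of the sliding board, right to the bottom, and let go of it. Then take the board by its square handle and slide it (do not lift it) outward on its stand until its nose edge is in line with the pointer. Out there the board is nose-heavy and would tip off, so finish while still gripping the handle, holding the board level and still on its stand; leave the other things on the bench where they are.

Things in the scene. Friction and masses are not known exactly. Their poses are not given: they have to be found in the camera images.
- stand: Low grey block fixed to the bench, 170 (x) x 84 (y) x 45 mm high; origin at the centre of its underside. The board lies loose on its flat top between two side rails along x, 7 mm high, that leave it 2 mm play a side; nothing is over the board, no stop at either end. +x is the outward direction: the board is slid out over the edge at x = +85 mm.
- board: Loose aluminium board 230 (x) x 60 (y) x 12 mm, 0.4 kg, on dry friction; origin centre of underside, +x = nose. White socket block 44x44x45 mm at x = +88, black square handle 20x20x40 mm at x = -55 (sides parallel to the board's). At the start 5 to 30 mm stick out past the stand's edge. The pointer is 120 to 145 mm past it, where the board (centre of mass about x = +22) tips unless held.
- board_nose (a point): Middle of the top edge of the board's nose end (x = +115 mm, z = 12 mm in the board's frame); this edge is to come in line with the pointer.
- board_handle (a point): Centre of the top of the square handle, 52 mm above the board's underside; the handle can be gripped from above over its upper 35 mm across either pair of sides.
- socket_floor (a point): Centre of the bottom of the socket's hole, on the board's top surface. The hole is round, 22 mm wide, vertical and 45 mm deep, and the tube leans a little in it; a 3 mm chamfer is at its mouth (45 mm above this point).
- pointer: Fixed steel post, 10 mm thick, 78 mm tall on a 40 mm round foot, on the right of the board's path beyond the stand, with a thin plate (3 mm thick, 12 mm high) that points across towards the board. Axes as the stand's. Origin on the bench below the board's centre line, in the plane of the plate; the post is at y = -75 mm.
- pointer_tip (a point): The free end of the pointer's plate, level with the board's top surface, 8 mm to the side of the board. Its x axis is the outward direction; the board's nose edge is in line when its distance along this axis is zero.
- rack: White tube rack fixed to the bench, 45 (its x) x 170 (y) x 62 mm high, with one row of six holes along y, 27 mm apart; only one holds a tube. Origin at the centre of its underside.
- tube: Glass test tube with a stopper, 18 mm thick, 114 mm tall with the stopper, about 12 g, standing in the rack with its foot 4 mm above the bench (rack top 62 mm above the bench). Origin at the centre of its foot, z along it upward. Grip it on the glass between 65 and 98 mm above its foot.
- petri: Bystander: petri dish, 65 mm wide, 14 mm high; origin at the centre of its underside.
- cap: Bystander: black dust cap, 28 mm wide, 11 mm high; origin at the centre of its underside.
- slide_box: Bystander: slide box 98 x 115 x 34 mm; origin at the centre of its underside.
- beaker: Bystander: glass beaker, 56 mm wide, 71 mm high; origin at the centre of its underside.
- drop_bottle_2: Bystander: small brown bottle, 29 mm wide, 63 mm high; origin at the centre of its underside.

How it is judged:
By the outcome, as a careful person would: the job done as asked, in the order asked, and still so for the second after the job is handed in, while the arm keeps its last pose, push and grip.
It also fails if it takes over 48 s, if anything falls off the work surface, if the arm or the gripper's body presses on something with over 40 N, if the wrist force passes 120 N, or if a joint passes its speed limit or range.

## Working session

There is one attempt and no reset: what is moved stays moved. The work goes in short steps, Python scripts to look and compute and a tool call to move; the robot and the scene stay as the last step left them, time stands still between calls to the robot, and variables do not carry over. Pictures are saved under pics/ and viewed, at most 10 in all, crops included, and the job is handed in when it is done.

Besides the shell and the picture viewer there is one more tool, called after ">>>" as name([rows], argument=value, ...), one row to a line, values as JSON. play_rows: Moves the arm, as the interface text tells. Its arguments: {"type":"object","properties":{"rows":{"type":"array"},"squeeze":{"type":"number"}},"required":["rows"]}

```bash
ls; mkdir -p pics
python3 - <<'E'
from cell import robot, optics
import cv2, numpy as np
s=robot.observe();print(s)
ims=[]
for n in("top","side"):
    m=optics.camera_model(n);print(n,m)
    im,d=optics.read_camera(n);np.savez(f"pics/{n}0.npz",im=im,d=d)
    cv2.imwrite(f"pics/{n}0.png",cv2.resize(im[:,:,::-1],(800,600)))
    print((d>0).mean())
print(optics.camera_model("wrist"))
E
```

```text
pics
{'time': 0.0, 'qpos': array([-1.30999644e+00,  3.42727289e-01,  1.52499762e+00, -1.04603358e-05,
        1.27536963e+00, -1.45986988e-01]), 'qvel': array([ 3.93634606e-04, -2.00377420e-03,  6.64475769e-04, -2.14375909e-05,
       -1.36834044e-03,  4.43239508e-05]), 'joint_efforts': array([ 2.63876434e-03, -4.31236768e+01, -2.44219673e+01,  7.20252050e-02,
        5.60091133e-02, -1.40013376e-04]), 'tool_pos': array([ 0.20765065, -0.48179208,  0.24304933]), 'tool_rot': array([-3.14010530e+00, -2.08580407e-04,  4.06789769e-01]), 'contact_force': array([-0.27126148, -0.59422294,  0.22249109]), 'torque': array([ 0.00230326, -0.0385916 ,  0.02951664]), 'grip_force': 0.0, 'opening': 0.09194363936004987}
top {'fx': 397.61447163246663, 'fy': 397.61447163246663, 'cx': 260.65614275305705, 'cy': 188.75702207196838, 'origin': array([ 0.4468915 , -0.03748113,  1.29148746]), 'rotation': array([ 0.1086986 , -0.01203062, -1.56015335])}
0.9957071940104166
side {'fx': 425.440078536643, 'fy': 425.440078536643, 'cx': 249.7704033371177, 'cy': 183.3267984344506, 'origin': array([ 0.8849459 , -1.05176114,  0.9237555 ]), 'rotation': array([0.89416302, 0.01432764, 0.27336318])}
0.99603271484375
{'fx': 306.49435557865604, 'fy': 306.49435557865604, 'cx': 257.3611357758008, 'cy': 194.59879139119113, 'tool_from_camera': array([[ 5.18354292e-04,  9.63387540e-01,  2.68112252e-01,
         7.27467869e-02],
       [ 9.99998786e-01, -8.93428583e-04,  1.27694389e-03,
        -7.89397597e-04],
       [ 1.46973098e-03,  2.68111265e-01, -9.63386833e-01,
        -1.41092817e-01],
       [ 0.00000000e+00,  0.00000000e+00,  0.00000000e+00,
         1.00000000e+00]])}
```

View pics/top0.png

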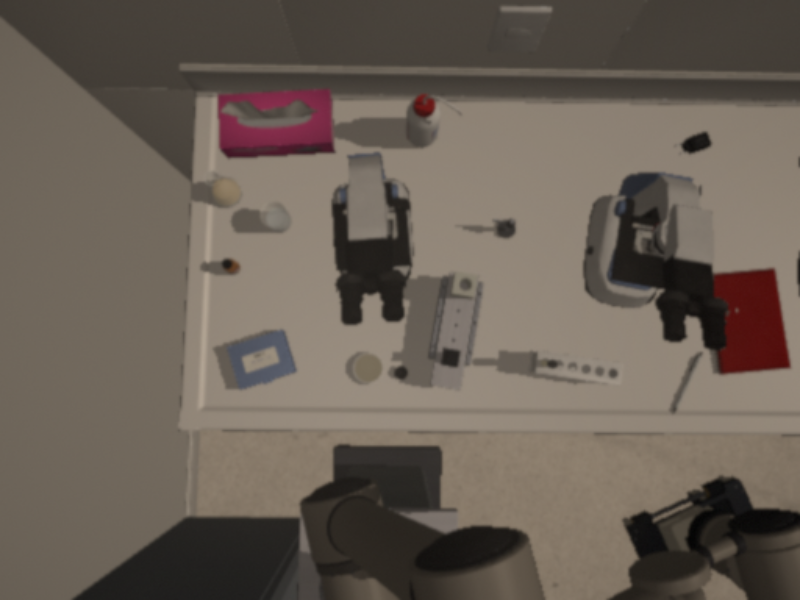

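View pics/side0.png

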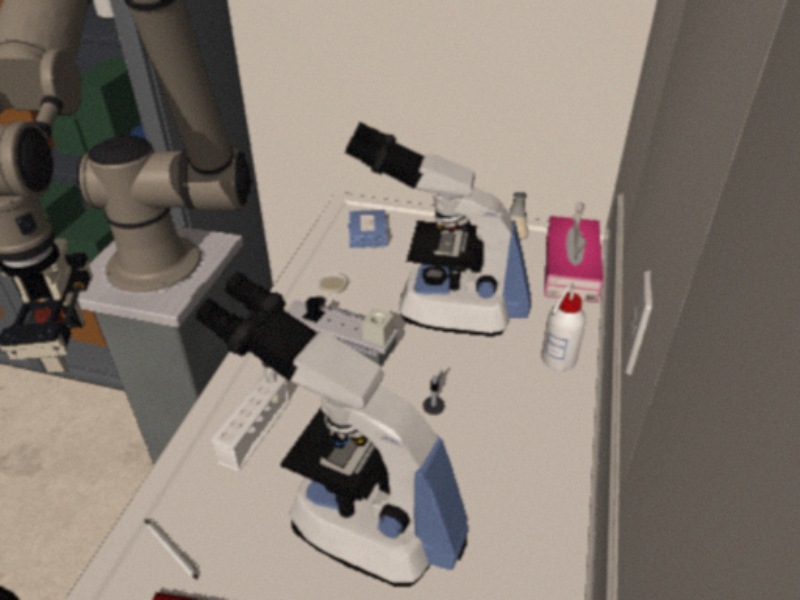

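Top view (800-wide scale): tube at (553,363) in the leftmost hole of the rack; board handle (451,357), socket (465,284), pointer post (505,228). The side view agrees with this. Microscopes flank the board's path.

```bash
cat > h.py <<'E'
from cell import robot, optics
import cv2, numpy as np
from scipy.spatial.transform import Rotation as Rn
def pose(s=None):
    s=s or robot.observe(); T=np.eye(4); T[:3,:3]=Rn.from_euler('xyz',s['tool_rot']).as_matrix(); T[:3,3]=s['tool_pos']; return T
def cam(n,T=None):
    m=optics.camera_model(n); K=(m['fx'],m['fy'],m['cx'],m['cy'])
    if n=='wrist': return K,(pose() if T is None else T)@m['tool_from_camera'],m
    C=np.eye(4); C[:3,:3]=Rn.from_euler('xyz',m['rotation']).as_matrix(); C[:3,3]=m['origin']; return K,C,m
def ray(K,C,u,v):
    u=np.asarray(u,float);v=np.asarray(v,float)
    d=np.stack([(u-K[2])/K[0],-(v-K[3])/K[1],-np.ones_like(u)],-1); return d@C[:3,:3].T
def onplane(K,C,u,v,z):
    d=ray(K,C,u,v); return C[:3,3]+d*((z-C[2,3])/d[...,2])[...,None]
def cloud(K,C,d):
    v,u=np.indices(d.shape); return C[:3,3]+ray(K,C,u,v)*d[...,None]
def proj(K,C,P):
    p=(np.asarray(P)-C[:3,3])@C[:3,:3]; return np.stack([K[2]+K[0]*p[...,0]/-p[...,2],K[3]-K[1]*p[...,1]/-p[...,2]],-1)
E
python3 - <<'E'
from h import *
z=np.load('pics/top0.npz');im,d=z['im'],z['d'];K,C,m=cam('top');print(m.keys())
W=cloud(K,C,d)
P=lambda x,y:W[int(y*.64),int(x*.64)].round(3)
for n,xy in dict(bench=(400,350),tube=(553,363),rackR=(615,373),handle=(451,357),socket=(465,275),boardmid=(455,325),post=(506,226),bott=(231,266),scopeEye1=(351,300),scopeEye2=(393,290),eyetip=(351,315),rightscopeeye=(675,330)).items(): print(n,P(*xy))
x0,x1,y0,y1=270,410,110,260
c=cv2.resize(im[y0:y1,x0:x1,::-1],None,fx=5,fy=4.0*1.0,interpolation=cv2.INTER_CUBIC)
c=cv2.resize(im[y0:y1,x0:x1,::-1],None,fx=4,fy=4,interpolation=cv2.INTER_CUBIC)
cv2.imwrite('pics/crop.png',c)
# height map masks
zz=W[...,2]
for nm,(lo,hi) in dict(boardtop=(.05,.065),handle=(.09,.105),sock=(.095,.108),rack=(.057,.067),tube=(.1,.125)).items():
    mk=((zz>lo)&(zz<hi)).astype(np.uint8);mk[:,:265]=0;mk[:,405:]=0;mk[:105]=0;mk[255:]=0
    n,l,st,ce=cv2.connectedComponentsWithStats(mk)
    for i in range(1,n):
        if st[i,4]>12:
            r=W[l==i];print(nm,st[i],r.mean(0).round(4), cv2.minAreaRect((r[:,:2]*1000).astype(np.float32)))
E
```

```text
dict_keys(['fx', 'fy', 'cx', 'cy', 'origin', 'rotation'])
bench [ 0.473 -0.038  0.005]
tube [ 0.45  -0.323  0.119]
rackR [ 0.433 -0.468  0.041]
handle [ 0.46  -0.134  0.097]
socket [ 0.617 -0.16   0.1  ]
boardmid [ 0.523 -0.146  0.058]
post [ 0.736 -0.254  0.018]
bott [0.636 0.305 0.057]
scopeEye1 [0.538 0.037 0.384]
scopeEye2 [ 0.555 -0.025  0.383]
eyetip [0.516 0.035 0.394]
rightscopeeye [ 0.499 -0.438  0.391]
boardtop [398 112   5  13  21] [ 0.8125 -0.4949  0.0574] ((815.2805786132812, -495.6424255371094), (4.356919765472412, 41.07651901245117), 71.38446044921875)
boardtop [378 125  27  68 272] [ 0.671  -0.4454  0.0578] ((680.6599731445312, -451.2620849609375), (218.0685577392578, 63.27585220336914), 10.285126686096191)
boardtop [315 140  14   6  20] [ 0.7324 -0.2415  0.0602] ((733.2107543945312, -241.90052795410156), (43.27897262573242, 7.276827812194824), 71.1724853515625)
boardtop [ 275  174   34   76 1431] [ 0.5045 -0.1427  0.0569] ((513.2686157226562, -144.66929626464844), (83.97435760498047, 227.86367797851562), 80.62489318847656)
boardtop [294 180   6   5  25] [ 0.6041 -0.1
[... 1910 characters left out ...]
25, -144.5833740234375), (64.78397369384766, 197.89805603027344), 80.91078186035156)
rack [342 224  56  23 602] [ 0.442  -0.3904  0.0622] ((442.36322021484375, -389.275146484375), (170.06146240234375, 45.030181884765625), 81.80770111083984)
tube [394 127  11  11  96] [ 0.7548 -0.4706  0.1137] ((757.101806640625, -471.8514099121094), (25.80960464477539, 34.48401641845703), 80.3023452758789)
tube [289 174  17  16 142] [ 0.6001 -0.1597  0.1034] ((600.93408203125, -159.2304229736328), (43.739070892333984, 44.5821533203125), 80.54364776611328)
tube [350 230   7   6  34] [ 0.4493 -0.3232  0.1163] ((448.8709411621094, -324.5398254394531), (14.760194778442383, 16.55582046508789), 0.3658120334148407)
```

View pics/crop.png

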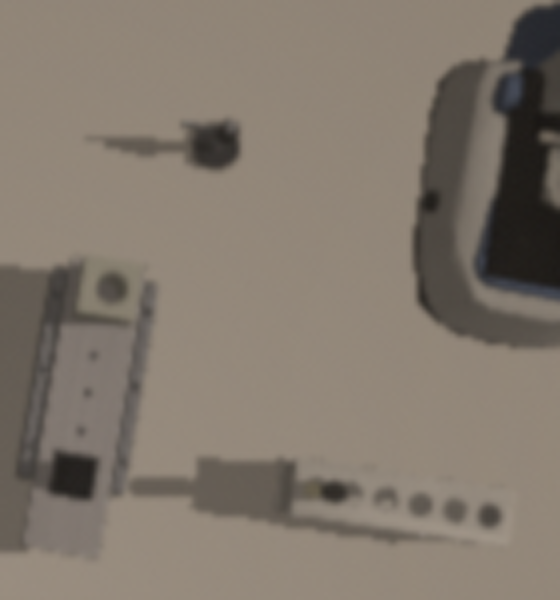

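The crop confirms it: socket hole at (112,288), handle (73,475), tube stopper (335,491), pointer post (214,145) with the plate and its shadow to the left. The depth cloud gives good world positions. Next I'll check clearances and work out the first move.

```bash
cat >> h.py <<'E'
def move(pos,yaw,T=None):
    "shift (cm) and rotvec in tool axes to reach world pos, tool down at yaw"
    T=pose() if T is None else T
    G=Rn.from_euler('xyz',[np.pi,0,yaw]).as_matrix(); R=T[:3,:3]
    print('shift',(R.T@(np.asarray(pos)-T[:3,3])*100).round(2),'rot',Rn.from_matrix(R.T@G).as_rotvec().round(3))
E
python3 - <<'E'
from h import *
z=np.load('pics/top0.npz');d=z['d'];K,C,m=cam('top');W=cloud(K,C,d)
h=W[(W[...,2]>.15)&(W[...,0]>.35)&(W[...,0]<.95)]
for x in np.arange(.4,.9,.05):
    s=h[(h[:,0]>=x)&(h[:,0]<x+.05)]
    l=s[s[:,1]>-.15];r=s[(s[:,1]<-.15)&(s[:,1]>-.7)]
    print(round(x,2),'left', l[l[:,1].argmin()].round(3) if len(l) else '', 'right', r[r[:,1].argmax()].round(3) if len(r) else '')
move([.36,-.32,.26],1.405)
E
```

```text
0.4 left [ 0.447 -0.037  1.291] right 
0.45 left [0.468 0.659 0.171] right [ 0.497 -0.423  0.383]
0.5 left [ 0.516 -0.042  0.38 ] right [ 0.502 -0.425  0.378]
0.55 left [ 0.563 -0.044  0.352] right [ 0.55  -0.428  0.359]
0.6 left [ 0.628 -0.053  0.162] right [ 0.606 -0.421  0.165]
0.65 left [ 0.654 -0.053  0.162] right [ 0.654 -0.429  0.168]
0.7 left [ 0.732 -0.049  0.176] right [ 0.701 -0.439  0.17 ]
0.75 left [ 0.751 -0.04   0.171] right [ 0.753 -0.486  0.249]
0.8 left [0.818 0.001 0.175] right [ 0.802 -0.492  0.154]
0.85 left [0.874 0.659 0.232] right 
shift [20.39 -8.84 -1.67] rot [-0.001 -0.001 -0.998]
```

>>> play_rows([
  [5,-2,-1.7,0,0,-0.15,1],
  [9,-4,-1.7,0,0,-0.3,1],
  [13,-6,-1.7,0,0,-0.45,1],
  [17,-8,-1.7,0,0,-0.6,1],
  [20.4,-8.8,-1.7,0,0,-0.75,1],
  [20.4,-8.8,-1.7,0,0,-0.9,1],
  [20.4,-8.8,-1.7,0,0,-1.0,1],
  [20.4,-8.8,-1.7,0,0,-1.0,1],
  [20.4,-8.8,-1.7,0,0,-1.0,1],
  [20.4,-8.8,-1.7,0,0,-1.0,1],
])

```text
time: 1.1
tool_pos: [0.3601, -0.3208, 0.2606]
tool_rot: [-3.141, -0.0, 1.404]
contact_force: [-0.6, -0.1, -0.6]
opening: 0.0915
grip_force: 0.0
```

Run:
```python
from h import *
s=robot.observe();print(s['tool_pos'],s['tool_rot'],s['time'])
K,C,m=cam('wrist',pose(s));im,d=optics.read_camera('wrist');W=cloud(K,C,d)
cv2.imwrite('pics/w1.png',im[:,:,::-1]);np.savez('pics/w1.npz',im=im,d=d,C=C)
print(proj(K,C,[[.4505,-.323,.118],[.601,-.159,.102],[.46,-.1355,.098]]))
zz=W[...,2]
for nm,(lo,hi,b) in dict(stop=(.1,.125,(.4,.5,-.37,-.28)),sock=(.095,.108,(.55,.66,-.22,-.1)),hand=(.09,.105,(.42,.5,-.18,-.1)),rack=(.057,.067,(.4,.5,-.5,-.28))).items():
    k=(zz>lo)&(zz<hi)&(W[...,0]>b[0])&(W[...,0]<b[1])&(W[...,1]>b[2])&(W[...,1]<b[3])
    r=W[k]
    if len(r)>10: print(nm,len(r),r.mean(0).round(4),np.median(r[:,2]).round(4),cv2.minAreaRect((r[:,:2]*1000).astype(np.float32)))
```

```text
[ 0.36007807 -0.32077082  0.26059508] [-3.14141498e+00 -1.30770188e-04  1.40422461e+00] 1.1
[[352.31588078 176.07518677]
 [511.02558293 -47.73920571]
 [337.91732575 -45.13466137]]
stop 338 [ 0.4458 -0.3238  0.1152] 0.1177 ((446.8821716308594, -324.7949523925781), (16.777002334594727, 16.869409561157227), 11.524829864501953)
rack 2692 [ 0.4397 -0.3626  0.0618] 0.0618 ((442.34259033203125, -372.1123352050781), (133.21859741210938, 45.30216979980469), 81.63019561767578)
```

View pics/w1.png

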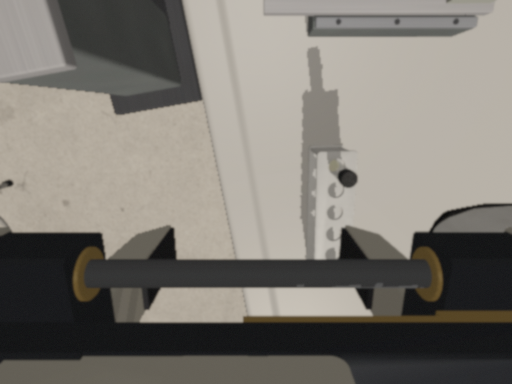

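Wrist view: stopper top at (347,178), within 3 mm of the top-camera estimate. Rack, board rail and empty holes are visible. Now I'll go over the tube at about (0.448, -0.324).

Run:
```python
from h import *
z=np.load('pics/w1.npz');C=z['C'];K,_,m=cam('wrist');W=cloud(K,C,z['d'])
k=(W[...,2]>.1165)&(W[...,2]<.122)&(abs(W[...,0]-.447)<.03)&(abs(W[...,1]+.324)<.03)
r=W[k];print(len(r),cv2.minEnclosingCircle((r[:,:2]*1000).astype(np.float32)),r.mean(0))
g=cv2.cvtColor(z['im'],cv2.COLOR_RGB2GRAY);b=((g<60)*1).astype(np.uint8);b[:160]=0;b[195:]=0;b[:,:330]=0;b[:,370:]=0
M=cv2.moments(b,True);u,v=M['m10']/M['m00'],M['m01']/M['m00'];print(u,v,onplane(K,C,u,v,.112))
move([.448,-.324,.2],1.405)
```

```text
234 ((446.9637756347656, -325.268310546875), 8.40530014038086) [ 0.44692507 -0.32488237  0.11802465]
346.7560975609756 177.38536585365853 [ 0.446753   -0.32497647  0.112     ]
shift [1.14 8.73 6.06] rot [-0. -0. -0.]
```

>>> play_rows([
  [0.5,4,3,0,0,0,1],
  [1.1,8.7,6,0,0,0,1],
  [1.1,8.7,6,0,0,0,1],
  [1.1,8.7,9,0,0,0,1],
  [1.1,8.7,12,0,0,0,1],
  [1.1,8.7,15,0,0,0,1],
  [1.1,8.7,17.3,0,0,0,1],
  [1.1,8.7,17.3,0,0,0,1],
  [1.1,8.7,17.3,0,0,0,1],
])

```text
time: 2.05
tool_pos: [0.4478, -0.3244, 0.0884]
tool_rot: [3.141, 0.0, 1.406]
contact_force: [0.2, -0.1, -0.1]
opening: 0.092
grip_force: 0.0
```

Run:
```python
from h import *
s=robot.observe();print(s['tool_pos'],s['tool_rot'],s['time'])
K,C,m=cam('wrist',pose(s));im,d=optics.read_camera('wrist')
cv2.imwrite('pics/w2.png',im[:,:,::-1])
W=cloud(K,C,d);k=(W[...,2]>.108)&(W[...,2]<.122)&(abs(W[...,0]-.447)<.025)&(abs(W[...,1]+.324)<.03)
r=W[k];print(len(r),r.mean(0) if len(r) else '')
print(proj(K,C,[.447,-.3245,.118]))
```

```text
[ 0.44783696 -0.32443557  0.08843196] [3.14141854e+00 2.82621289e-04 1.40590479e+00] 2.05
803 [ 0.44708369 -0.32672061  0.11811802]
[255.31358479 293.279563  ]
```

View pics/w2.png

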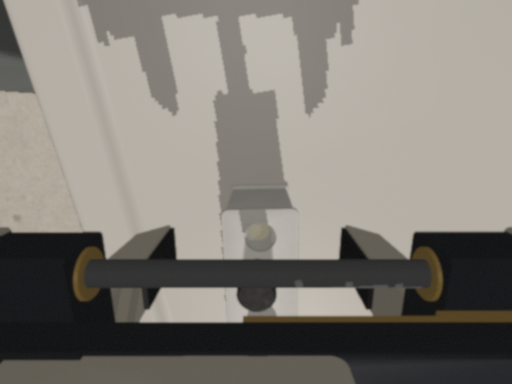

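The stopper is centred between the fingers at (256,293). Close gently.

>>> play_rows([
  [0,0,0,0,0,0,0.1],
  [0,0,0,0,0,0,0.1],
  [0,0,0,0,0,0,0.1],
  [0,0,0,0,0,0,0.1],
  [0,0,0,0,0,0,0.1],
  [0,0,0,0,0,0,0.1],
  [0,0,0,0,0,0,0.1],
  [0,0,0,0,0,0,0.1],
], squeeze=10)

```text
time: 2.9
tool_pos: [0.4479, -0.324, 0.0877]
tool_rot: [-3.142, 0.0, 1.407]
contact_force: [0.1, 0.3, 0.8]
opening: 0.0323
grip_force: 0.0
```

>>> play_rows([
  [0,0,0,0,0,0,0.1],
  [0,0,0,0,0,0,0.1],
  [0,0,0,0,0,0,0.1],
  [0,0,0,0,0,0,0.1],
  [0,0,0,0,0,0,0.1],
])

```text
time: 3.4
tool_pos: [0.448, -0.324, 0.0877]
tool_rot: [3.141, 0.0, 1.407]
contact_force: [0.8, 0.9, 0.1]
opening: 0.0172
grip_force: 10.0
```

>>> play_rows([
  [0,0,-1.5,0,0,0,0.1],
  [0,0,-4,0,0,0,0.1],
  [0,0,-7,0,0,0,0.1],
  [0,0,-10,0,0,0,0.1],
  [0,0,-12,0,0,0,0.1],
  [0,0,-13.2,0,0,0,0.1],
  [3,2,-13.2,0,0,0,0.1],
  [6,4,-13.2,0,0,0,0.1],
  [9,6,-13.2,0,0,0,0.1],
  [12,7.5,-13.2,0,0,0,0.1],
  [13.8,8,-13.2,0,0,0,0.1],
  [13.8,8,-13.2,0,0,0,0.1],
  [13.8,8,-13.2,0,0,0,0.1],
  [13.8,8,-13.2,0,0,0,0.1],
])

```text
time: 4.8
tool_pos: [0.5488, -0.2018, 0.2194]
tool_rot: [-3.141, 0.0, 1.406]
contact_force: [0.2, -0.3, -1.1]
opening: 0.0173
grip_force: 10.0
```

Run:
```python
from h import *
s=robot.observe();print(s['tool_pos'],s['tool_rot'],s['time'],s['opening'])
K,C,m=cam('wrist',pose(s));im,d=optics.read_camera('wrist')
cv2.imwrite('pics/w3.png',im[:,:,::-1]);W=cloud(K,C,d);np.savez('pics/w3.npz',im=im,d=d,C=C)
def reg(lo,hi,x,y,w):
    k=(W[...,2]>lo)&(W[...,2]<hi)&(abs(W[...,0]-x)<w)&(abs(W[...,1]-y)<w);return k
k=reg(.095,.11,.601,-.159,.045);r=W[k];print('sock',len(r),np.median(r[:,2]),cv2.minAreaRect((r[:,:2]*1000).astype(np.float32)))
# hole: enclosed pixels
mk=(k*255).astype(np.uint8);cs,h=cv2.findContours(mk,cv2.RETR_CCOMP,cv2.CHAIN_APPROX_NONE)
for c,hh in zip(cs,h[0]):
    if hh[3]>=0 and len(c)>15:
        p=c[:,0].astype(float);q=onplane(K,C,p[:,0],p[:,1],.102);print('hole',cv2.minEnclosingCircle((q[:,:2]*1000).astype(np.float32)),cv2.fitEllipse((q[:,:2]*1000).astype(np.float32)))
k=reg(.09,.105,.46,-.1355,.025);r=W[k]
if len(r):print('hand',len(r),np.median(r[:,2]),cv2.minAreaRect((r[:,:2]*1000).astype(np.float32)))
k=reg(.04,.068,.733,-.235,.05);r=W[k];print('plate',len(r));
if len(r):print(np.median(r[:,2]),cv2.minAreaRect((r[:,:2]*1000).astype(np.float32)))
imt,dt=optics.read_camera('top');np.savez('pics/t3.npz',im=imt,d=dt)
K,C,m=cam('top');V=cloud(K,C,dt);k=(V[...,2]>.155)&(V[...,2]<.3)&(abs(V[...,0]-.55)<.05)
```

```text
[ 0.54877777 -0.20177478  0.21941923] [-3.14085634e+00  2.60324676e-04  1.40584691e+00] 4.8 0.01728186634787542
sock 2372 0.10188665658068774 ((598.6613159179688, -160.80963134765625), (43.90483474731445, 44.32736587524414), 80.5628433227539)
hole ((597.921142578125, -160.13040161132812), 11.3325777053833) ((597.9046020507812, -160.07391357421875), (21.334739685058594, 22.162534713745117), 149.56622314453125)
hand 587 0.09690072864247462 ((458.1263122558594, -136.91162109375), (19.254140853881836, 19.7780704498291), 80.37052154541016)
plate 531
0.06115981225070477 ((732.9868774414062, -244.16116333007812), (44.52163314819336, 13.610992431640625), 70.84839630126953)
```

View pics/w3.png

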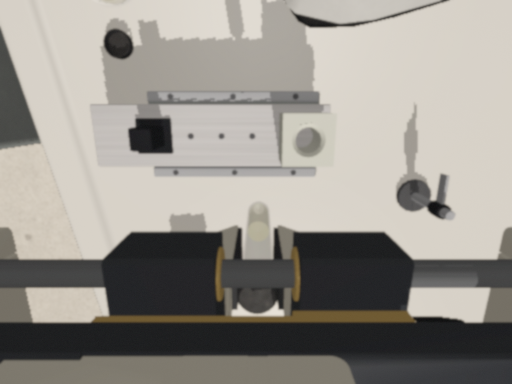

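Wrist view: socket hole (308,141), handle (152,136), pointer plate from the post at (440,209) up to (443,176), and the held tube hanging at (258,205). Now check the tube's foot relative to the tool.

Run:
```python
from h import *
z=np.load('pics/w3.npz');C=z['C'];K,_,m=cam('wrist');W=cloud(K,C,z['d']);d=z['d']
T=np.array([.54878,-.20177,.21942])
k=(np.hypot(W[...,0]-T[0],W[...,1]-T[1])<.03)&(W[...,2]>.12)
k[:, :235]=0;k[:,282:]=0
v,u=np.nonzero(k)
for row in range(198,256,5):
    s=(v==row)
    if s.any(): print(row,u[s].min(),u[s].max(),W[row,u[s]].mean(0).round(4),W[row,u[s],2].max().round(4))
# hypothetical foot vertical below TCP
for z_ in (.13,.136,.14): print(z_,proj(K,C,[T[0],T[1],z_]))
move([.5983,-.1605,.24],1.405)
```

```text
203 252 264 [ 0.5504 -0.1943  0.147 ] 0.1487
208 249 268 [ 0.5506 -0.1953  0.1559] 0.1603
213 248 269 [ 0.5505 -0.1958  0.1653] 0.1698
218 247 269 [ 0.5501 -0.1958  0.1748] 0.1794
223 247 270 [ 0.5504 -0.1962  0.1831] 0.1876
228 235 281 [ 0.5506 -0.1941  0.1965] 0.2084
233 235 281 [ 0.5506 -0.1942  0.2037] 0.2148
238 235 281 [ 0.5505 -0.1948  0.2091] 0.2215
243 235 281 [ 0.55   -0.1951  0.2146] 0.2264
248 235 281 [ 0.5504 -0.1957  0.2194] 0.2299
253 235 281 [ 0.55   -0.1962  0.224 ] 0.2346
0.13 [257.51536237 205.90973892]
0.136 [257.50729958 208.26995166]
0.14 [257.50170114 209.90877614]
shift [ 4.9   4.19 -2.04] rot [-0.  0.  0.]
```

>>> play_rows([
  [1.5,1.3,0,0,0,0,0.1],
  [3,2.6,0,0,0,0,0.1],
  [4.4,3.6,0,0,0,0,0.1],
  [4.9,4.1,0,0,0,0,0.1],
  [4.9,4.1,0,0,0,0,0.1],
  [4.9,4.1,0,0,0,0,0.1],
  [4.9,4.1,1,0,0,0,0.1],
  [4.9,4.1,2,0,0,0,0.1],
  [4.9,4.1,2.5,0,0,0,0.1],
  [4.9,4.1,2.5,0,0,0,0.1],
  [4.9,4.1,2.5,0,0,0,0.1],
])

```text
time: 6.0
tool_pos: [0.5978, -0.1594, 0.1946]
tool_rot: [-3.141, 0.0, 1.407]
contact_force: [0.7, -0.3, 0.5]
opening: 0.0172
grip_force: 10.0
```

Run:
```python
from h import *
s=robot.observe();print(s['tool_pos'],s['tool_rot'],s['time'],s['opening'])
K,C,m=cam('wrist',pose(s));im,d=optics.read_camera('wrist');W=cloud(K,C,d);np.savez('pics/w4.npz',im=im,d=d,C=C)
cv2.imwrite('pics/w4.png',cv2.resize(im[150:300,170:345,::-1],None,fx=4,fy=4,interpolation=cv2.INTER_CUBIC))
k=(W[...,2]>.095)&(W[...,2]<.108)&(abs(W[...,0]-.6)<.045)&(abs(W[...,1]+.16)<.045)
r=W[k];print('sock',len(r),np.median(r[:,2]),cv2.minAreaRect((r[:,:2]*1000).astype(np.float32)))
k=(W[...,2]>.045)&(W[...,2]<.068)&(abs(W[...,0]-.733)<.05)&(abs(W[...,1]+.235)<.05);r=W[k];print('plate',len(r));
if len(r):print(np.median(r[:,2]),cv2.minAreaRect((r[:,:2]*1000).astype(np.float32)))
```

```text
[ 0.59776947 -0.15935174  0.19456908] [-3.14134911e+00  1.04952117e-05  1.40660202e+00] 6.0 0.017167757851902103
sock 1940 0.10184668034788148 ((598.8305053710938, -160.31886291503906), (43.92006301879883, 44.067054748535156), 80.48280334472656)
plate 199
0.060678423850651586 ((733.689208984375, -232.73953247070312), (23.098047256469727, 4.236670970916748), 82.40286254882812)
```

View pics/w4.png

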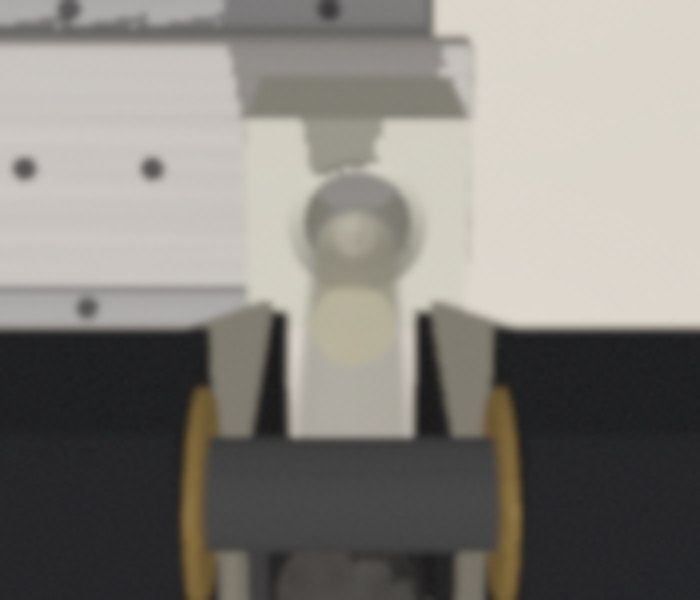

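The tube foot is about 1.3 mm left of the hole centre (crop 352 vs 358). I'll correct by +0.1 cm along tool y and lower.

>>> play_rows([
  [0,0.1,0.2,0,0,0,0.1],
  [0,0.1,0.6,0,0,0,0.1],
  [0,0.1,1,0,0,0,0.1],
  [0,0.1,1.4,0,0,0,0.1],
  [0,0.1,1.8,0,0,0,0.1],
  [0,0.1,2.2,0,0,0,0.1],
  [0,0.1,2.2,0,0,0,0.1],
])

```text
time: 6.75
tool_pos: [0.5985, -0.1593, 0.1719]
tool_rot: [-3.14, -0.0, 1.407]
contact_force: [0.9, -0.8, -0.6]
opening: 0.0173
grip_force: 10.0
```

No contact force, and the foot is 12 mm below the mouth. Continue.

>>> play_rows([
  [0,0,0.5,0,0,0,0.1],
  [0,0,1,0,0,0,0.1],
  [0,0,1.5,0,0,0,0.1],
  [0,0,2,0,0,0,0.1],
  [0,0,2.4,0,0,0,0.1],
  [0,0,2.7,0,0,0,0.1],
  [0,0,2.9,0,0,0,0.1],
  [0,0,2.9,0,0,0,0.1],
  [0,0,2.9,0,0,0,0.1],
])

```text
time: 7.65
tool_pos: [0.5989, -0.1595, 0.1438]
tool_rot: [3.141, 0.0, 1.407]
contact_force: [0.0, -0.5, 0.2]
opening: 0.0174
grip_force: 10.0
```

>>> play_rows([
  [0,0,0.1,0,0,0,0.1],
  [0,0,0.2,0,0,0,0.1],
  [0,0,0.25,0,0,0,0.1],
  [0,0,0.3,0,0,0,0.1],
  [0,0,0.3,0,0,0,0.1],
])

```text
time: 8.15
tool_pos: [0.5988, -0.1594, 0.1407]
tool_rot: [3.142, 0.0, 1.407]
contact_force: [-0.5, -1.0, 0.7]
opening: 0.0175
grip_force: 10.0
```

>>> play_rows([
  [0,0,0.05,0,0,0,0.1],
  [0,0,0.1,0,0,0,0.1],
  [0,0,0.15,0,0,0,0.1],
  [0,0,0.15,0,0,0,0.1],
])

```text
time: 8.55
tool_pos: [0.5991, -0.1596, 0.1399]
tool_rot: [3.14, 0.0, 1.407]
contact_force: [-1.0, -0.2, 5.3]
opening: 0.0171
grip_force: 10.0
```

Firm contact at the expected floor height. Release and rise.

>>> play_rows([
  [0,0,0,0,0,0,0.25],
  [0,0,0,0,0,0,0.4],
  [0,0,0,0,0,0,0.5],
  [0,0,0,0,0,0,0.6],
  [0,0,0,0,0,0,0.6],
  [0,0,0,0,0,0,0.6],
  [0,0,-1,0,0,0,0.6],
  [0,0,-3,0,0,0,0.6],
  [0,0,-6,0,0,0,0.6],
  [0,0,-9,0,0,0,0.6],
  [0,0,-9,0,0,0,0.6],
])

```text
time: 9.65
tool_pos: [0.6008, -0.1601, 0.235]
tool_rot: [3.132, 0.002, 1.407]
contact_force: [0.5, -0.2, 0.4]
opening: 0.0552
grip_force: 0.0
```

Run:
```python
from h import *
s=robot.observe();print(s['tool_pos'],s['tool_rot'],s['time'],s['opening'])
move([.457,-.137,.2303],1.405)
K,C,m=cam('wrist',pose(s));im,d=optics.read_camera('wrist');W=cloud(K,C,d);np.savez('pics/w5.npz',im=im,d=d,C=C)
k=(W[...,2]>.12)&(W[...,2]<.2)&(abs(W[...,0]-.6)<.03)&(abs(W[...,1]+.16)<.03);r=W[k];print('tube',len(r),np.percentile(r[:,2],[50,99]),r[r[:,2]>.165].mean(0))
t,dt=optics.read_camera('side');K,C,m=cam('side');V=cloud(K,C,dt)
k=(V[...,2]>.11)&(V[...,2]<.19)&(abs(V[...,0]-.6)<.025)&(abs(V[...,1]+.16)<.025);r=V[k];print('tube side',len(r),np.sort(r[:,2])[-5:])
```

```text
[ 0.60079506 -0.16013643  0.23496133] [3.13212941e+00 2.13741378e-03 1.40688937e+00] 9.65 0.05516469600679596
shift [ -0.06 -14.57   0.33] rot [0.009 0.002 0.002]
tube 885 [0.16508639 0.17198382] [ 0.59453403 -0.16831931  0.16998064]
tube side 98 [0.17099603 0.17166487 0.17184663 0.17249121 0.17434483]
```

Run:
```python
from h import *
s=robot.observe();print(s['tool_pos'],s['tool_rot'])
K,C,m=cam('wrist',pose(s));im,d=optics.read_camera('wrist');W=cloud(K,C,d)
np.savez('pics/w6.npz',im=im,d=d,C=C)
for n,x,y,lo,hi,w in (('hand',.459,-.137,.09,.105,.025),('sock',.599,-.16,.096,.108,.045),('plate',.734,-.233,.045,.068,.04)):
    k=(W[...,2]>lo)&(W[...,2]<hi)&(abs(W[...,0]-x)<w)&(abs(W[...,1]-y)<w);r=W[k]
    if len(r):print(n,len(r),np.median(r[:,2]),cv2.minAreaRect((r[:,:2]*1000).astype(np.float32)))
move([.458,-.137,.2303],1.405)
```

```text
[ 0.59900622 -0.15946445  0.23032892] [3.13961431e+00 4.84108954e-04 1.40683425e+00]
hand 515 0.09675765660788183 ((458.3999938964844, -136.94528198242188), (19.83962631225586, 19.902210235595703), 80.6563491821289)
sock 1696 0.10186459898824285 ((598.7537231445312, -160.7408447265625), (44.73727035522461, 43.9762077331543), 80.88762664794922)
plate 111 0.06033766189537909 ((734.0338745117188, -230.38116455078125), (17.64824104309082, 3.763536214828491), 81.61014556884766)
shift [ -0.09 -14.23  -0.12] rot [-0.    -0.     0.002]
```

>>> play_rows([
  [0,-3,0,0,0,0,1],
  [0,-7,0,0,0,0,1],
  [0,-11,0,0,0,0,1],
  [-0.1,-14.2,0,0,0,0,1],
  [-0.1,-14.2,0,0,0,0,1],
  [-0.1,-14.2,0,0,0,0,1],
  [-0.1,-14.2,3,0,0,0,0.8],
  [-0.1,-14.2,7,0,0,0,0.7],
  [-0.1,-14.2,11,0,0,0,0.6],
  [-0.1,-14.2,13,0,0,0,0.6],
  [-0.1,-14.2,14.6,0,0,0,0.6],
  [-0.1,-14.2,14.6,0,0,0,0.6],
  [-0.1,-14.2,14.6,0,0,0,0.6],
])

```text
time: 11.1
tool_pos: [0.4593, -0.1374, 0.0829]
tool_rot: [-3.141, -0.0, 1.407]
contact_force: [-0.0, -0.8, -0.3]
opening: 0.0551
grip_force: 0.0
```

>>> play_rows([
  [0,0,0,0,0,0,0.1],
  [0,0,0,0,0,0,0.1],
  [0,0,0,0,0,0,0.1],
  [0,0,0,0,0,0,0.1],
  [0,0,0,0,0,0,0.1],
  [0,0,0,0,0,0,0.1],
  [0,0,0,0,0,0,0.1],
  [0,0,0,0,0,0,0.1],
  [0,0,0,0,0,0,0.1],
], squeeze=30)

```text
time: 12.0
tool_pos: [0.4584, -0.1372, 0.0835]
tool_rot: [-3.141, 0.0, 1.407]
contact_force: [-2.1, -0.8, 4.7]
opening: 0.0196
grip_force: 30.0
```

Run:
```python
from h import *
s=robot.observe();print(s['tool_pos'],s['tool_rot'],s['opening'],s['grip_force'],s['contact_force'],s['torque'])
K,C,m=cam('wrist',pose(s));im,d=optics.read_camera('wrist');W=cloud(K,C,d)
np.savez('pics/w7.npz',im=im,d=d,C=C)
for n,x,y,lo,hi,w in (('sock',.599,-.16,.096,.108,.045),('plate',.734,-.233,.045,.068,.04)):
    k=(W[...,2]>lo)&(W[...,2]<hi)&(abs(W[...,0]-x)<w)&(abs(W[...,1]-y)<w);r=W[k]
    if len(r):print(n,len(r),np.median(r[:,2]),cv2.minAreaRect((r[:,:2]*1000).astype(np.float32)))
# rail direction: long thin region at rail top z~.052 left rail
K,C,m=cam('top')
```

```text
[ 0.45842733 -0.13720954  0.08348631] [-3.14149689e+00  1.24419881e-04  1.40677139e+00] 0.01963910080531393 30.0006902217865 [-2.12171798 -0.78452509  4.65979358] [ 0.03122747  0.31356734 -0.03316111]
```

>>> play_rows([
  [0,0.3,0,0,0,0,0.1],
  [0,0.8,0,0,0,0,0.1],
  [0,1.4,0,0,0,0,0.1],
  [0,2,0,0,0,0,0.1],
  [0,2.6,0,0,0,0,0.1],
  [0,3.2,0,0,0,0,0.1],
  [0,3.7,0,0,0,0,0.1],
  [0,4,0,0,0,0,0.1],
  [0,4,0,0,0,0,0.1],
])

```text
time: 12.95
tool_pos: [0.4975, -0.1436, 0.0835]
tool_rot: [-3.14, 0.0, 1.407]
contact_force: [-4.7, 0.4, 6.1]
opening: 0.0199
grip_force: 30.0
```

>>> play_rows([
  [0,0.4,0,0,0,0,0.1],
  [0,1,0,0,0,0,0.1],
  [0,1.6,0,0,0,0,0.1],
  [0,2.2,0,0,0,0,0.1],
  [0,2.8,0,0,0,0,0.1],
  [0,3.4,0,0,0,0,0.1],
  [0,4,0,0,0,0,0.1],
  [0,4.6,0,0,0,0,0.1],
  [0,5.2,0,0,0,0,0.1],
  [0,5.7,0,0,0,0,0.1],
  [0,6.1,0,0,0,0,0.1],
  [0,6.4,0,0,0,0,0.1],
  [0,6.5,0,0,0,0,0.1],
  [0,6.5,0,0,0,0,0.1],
  [0,6.5,0,0,0,0,0.1],
])

```text
time: 14.45
tool_pos: [0.5611, -0.1541, 0.0836]
tool_rot: [-3.139, -0.0, 1.407]
contact_force: [-6.3, -0.0, 8.3]
opening: 0.0199
grip_force: 30.0
```

Run:
```python
from h import *
s=robot.observe();print(s['tool_pos'],s['tool_rot'],s['contact_force'],s['torque'])
imw,dw=optics.read_camera('wrist');Cw=cam('wrist',pose(s))[1]
imt,dt=optics.read_camera('top');ims,ds=optics.read_camera('side')
np.savez('pics/w8.npz',im=imw,d=dw,C=Cw);np.savez('pics/t8.npz',im=imt,d=dt);np.savez('pics/s8.npz',im=ims,d=ds)
u=np.array([.9863,-.165]);v=np.array([.165,.9863])
for n,im,d in (('wrist',imw,dw),('top',imt,dt),('side',ims,ds)):
    K,C,m=cam(n,pose(s));W=cloud(K,C,d)
    S=W[...,:2]@u*1000;L=W[...,:2]@v*1000;z=W[...,2]
    # board top surface near nose, centreline L
    L0=np.array([.458,-.137])@v*1000
    k=(abs(L-L0)<29)&(z>.05)&(z<.064)&(S>700)&(S<800)
    if k.sum():print(n,'board nose',k.sum(),np.percentile(S[k],[50,95,99,100]).round(1),np.median(z[k]).round(4))
    k=(abs(L-L0)<24)&(z>.096)&(z<.11)&(S>680)&(S<780)
    if k.sum():print(n,'block',k.sum(),S[k].min().round(1),S[k].max().round(1),np.median(z[k]).round(4))
    k=(L-L0<-36)&(L-L0>-66)&(z>.045)&(z<.068)&(S>740)&(S<785)
    if k.sum():print(n,'plate',k.sum(),np.percentile(S[k],[0,5,50,95,100]).round(1),'tipL',(L[k].max()-L0).round(1),np.median(z[k]).round(4))
o=np.array([[.765,-38]])
def crop(n,im,f,h,w):
    K,C,m=cam(n,pose(s)); P=np.append(u*.762+v*(L0/1000-.02),.06); c=proj(K,C,P);print(n,c)
    x,y=int(c[0]),int(c[1]);x0,y0=max(0,x-w),max(0,y-h); return cv2.resize(im[y0:y+h,x0:x+w,::-1],(400,300),interpolation=cv2.INTER_CUBIC)
cv2.imwrite('pics/c8.png',np.hstack([crop('wrist',imw,4,60,80),crop('side',ims,4,45,60)]))
```

```text
[ 0.56110307 -0.15413252  0.08358319] [-3.13936079e+00 -3.53119018e-05  1.40694460e+00] [-6.30179139 -0.03245023  8.33907514] [0.14997339 0.78733163 0.03387315]
wrist board nose 828 [707.6 721.4 723.2 724.2] 0.0572
top board nose 48 [718.2 744.8 748.4 748.7] 0.0578
top block 144 700.8 745.4 0.1027
top plate 19 [762.2 762.6 763.6 765.5 765.6] tipL -36.1 0.062
side board nose 83 [743.1 749.1 749.3 749.4] 0.0578
side block 126 700.0 745.1 0.1015
side plate 14 [741.1 754.1 763.6 764.3 764.3] tipL -36.4 0.06
wrist [563.83315749 272.37099155]
side [285.05372418 231.4775688 ]
```

View pics/c8.png

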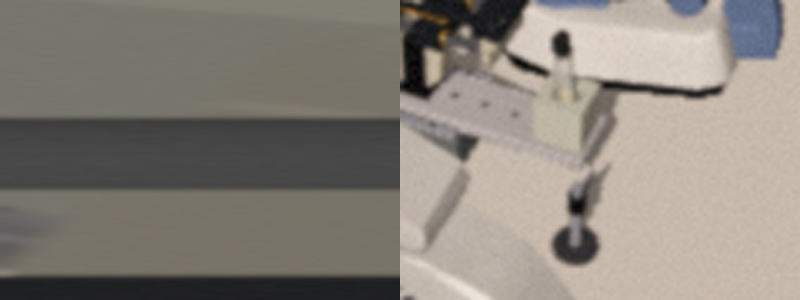

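The crop shows the seated tube and board nose just short of the pointer, about 13–14 mm to go. Refine the pointer plate across the saved views.

Run:
```python
from h import *
u=np.array([.9863,-.165]);v=np.array([.165,.9863]);L0=np.array([.4584,-.137])@v*1000
def rep(n,K,C,d):
    W=cloud(K,C,d);S=W[...,:2]@u*1000;L=W[...,:2]@v*1000-L0;z=W[...,2]
    k=(L<-34)&(L>-64)&(z>.052)&(z<.068)&(S>750)&(S<775)
    kt=k&(z>.0605)
    b=(abs(L)<26)&(z>.096)&(z<.11)&(S>570)&(S<780)
    f=lambda k:(k.sum(),S[k].min().round(1),np.median(S[k]).round(1),S[k].max().round(1),L[k].min().round(0),L[k].max().round(0),np.median(z[k]).round(4)) if k.sum() else 0
    print(n,'plate',f(k),'top',f(kt),'block',(S[b].min().round(1),S[b].max().round(1)) if b.any() else '')
for n in ('w3','w4','w5','w6'):
    q=np.load(f'pics/{n}.npz');rep(n,cam('wrist')[0],q['C'],q['d'])
for n,c in (('top0','top'),('t3','top'),('side0','side'),('t8','top'),('s8','side')):
    q=np.load(f'pics/{n}.npz');K,C,_=cam(c);rep(n,K,C,q['d'])
```

```text
w3 plate (np.int64(246), np.float64(759.5), np.float64(761.1), np.float64(764.2), np.float64(-64.0), np.float64(-38.0), np.float64(0.0606)) top (np.int64(125), np.float64(759.5), np.float64(761.4), np.float64(764.2), np.float64(-64.0), np.float64(-38.0), np.float64(0.0633)) block (np.float64(594.8), np.float64(639.2))
w4 plate (np.int64(196), np.float64(759.6), np.float64(761.2), np.float64(763.9), np.float64(-61.0), np.float64(-37.0), np.float64(0.0608)) top (np.int64(102), np.float64(759.6), np.float64(761.7), np.float64(763.9), np.float64(-61.0), np.float64(-37.0), np.float64(0.0636)) block (np.float64(595.1), np.float64(639.1))
w5 plate (np.int64(121), np.float64(760.4), np.float64(761.2), np.float64(764.1), np.float64(-59.0), np.float64(-38.0), np.float64(0.0607)) top (np.int64(63), np.float64(760.4), np.float64(761.8), np.float64(763.7), np.float64(-56.0), np.float64(-38.0), np.float64(0.0635)) block (np.float64(595.0), np.float64(639.1))
w6 plate (np.int64(111), np.float64(760.2), np.float64(761.2), np.float64(764.0), np.float64(-55.0), np.float64(-38.0), np.float64(0.0603)) t
[... 1066 characters left out ...]
0), np.float64(0.0636)) block (np.float64(594.6), np.float64(640.0))
t8 plate (np.int64(17), np.float64(762.2), np.float64(763.5), np.float64(765.5), np.float64(-63.0), np.float64(-36.0), np.float64(0.062)) top (np.int64(11), np.float64(762.2), np.float64(764.6), np.float64(765.5), np.float64(-62.0), np.float64(-36.0), np.float64(0.0638)) block (np.float64(700.8), np.float64(745.4))
s8 plate (np.int64(12), np.float64(761.0), np.float64(763.6), np.float64(764.3), np.float64(-62.0), np.float64(-41.0), np.float64(0.06)) top (np.int64(6), np.float64(761.0), np.float64(763.1), np.float64(764.3), np.float64(-58.0), np.float64(-41.0), np.float64(0.0627)) block (np.float64(570.9), np.float64(745.1))
```

All agree on 13.7 mm.

>>> play_rows([
  [0,0.2,0,0,0,0,0.1],
  [0,0.5,0,0,0,0,0.1],
  [0,0.8,0,0,0,0,0.1],
  [0,1.1,0,0,0,0,0.1],
  [0,1.3,0,0,0,0,0.1],
  [0,1.37,0,0,0,0,0.1],
  [0,1.37,0,0,0,0,0.1],
  [0,1.37,0,0,0,0,0.1],
  [0,1.37,0,0,0,0,0.1],
  [0,1.37,0,0,0,0,0.1],
])

```text
time: 15.6
tool_pos: [0.5744, -0.1563, 0.0836]
tool_rot: [-3.139, -0.0, 1.407]
contact_force: [-6.3, 1.5, 8.6]
opening: 0.0197
grip_force: 30.0
```

Run:
```python
from h import *
s=robot.observe();u=np.array([.9863,-.165]);v=np.array([.165,.9863]);L0=np.array([.4584,-.137])@v*1000
print(s['tool_pos'],s['tool_rot'],s['contact_force'],s['torque'],'s moved',s['tool_pos'][:2]@u*1000-474.76,'dL',s['tool_pos'][:2]@v*1000-L0)
for n in ('top','side'):
    K,C,m=cam(n);im,d=optics.read_camera(n);np.savez(f'pics/{n}9.npz',im=im,d=d);W=cloud(K,C,d);S=W[...,:2]@u*1000;L=W[...,:2]@v*1000-L0;z=W[...,2]
    b=(abs(L)<26)&(z>.096)&(z<.11)&(S>690)&(S<790);k=(L<-34)&(L>-64)&(z>.052)&(z<.068)&(S>750)&(S<775)
    q=(abs(L)<29)&(z>.05)&(z<.064)&(S>660)&(S<800)
    A=np.c_[S[q],L[q],np.ones(q.sum())];c=np.linalg.lstsq(A,z[q]*1000,rcond=None)[0]
    t=(abs(L)<25)&(z>.12)&(z<.2)&(S>700)&(S<780)
    print(n,'block',S[b].min(),S[b].max(),np.median(z[b]),'nose max',S[q].max(),'plate',np.median(S[k]),'board slope',c[:2],np.median(z[q]),'tube top',np.percentile(z[t],98) if t.any() else 0)
    if n=='side':
        P=proj(K,C,np.append(u*.74+v*(L0/1000),.07)).astype(int);x,y=P
        cv2.imwrite('pics/c9.png',cv2.resize(im[y-50:y+40,x-70:x+50,::-1],(800,600),interpolation=cv2.INTER_CUBIC))
```

```text
[ 0.57436373 -0.15634126  0.08361178] [-3.13870587e+00 -4.26012147e-05  1.40701690e+00] [-6.25474776  1.53676078  8.55413517] [ 0.15798575  1.13501679 -0.02537999] s moved 117.53125518324237 dL 0.05772925674484952
top block 714.6922460007852 759.4931648121991 0.10190322761796933 nose max 760.8209784716094 plate 763.9275623633212 board slope [-0.04635755  0.00504044] 0.05786609790989039 tube top 0.1733029167484694
side block 712.907532302375 758.3069184788786 0.10098088818506873 nose max 762.5421949298377 plate 763.1538928671107 board slope [ 0.00800111 -0.02111103] 0.056513210767793476 tube top 0.1706456587238811
```

View pics/c9.png

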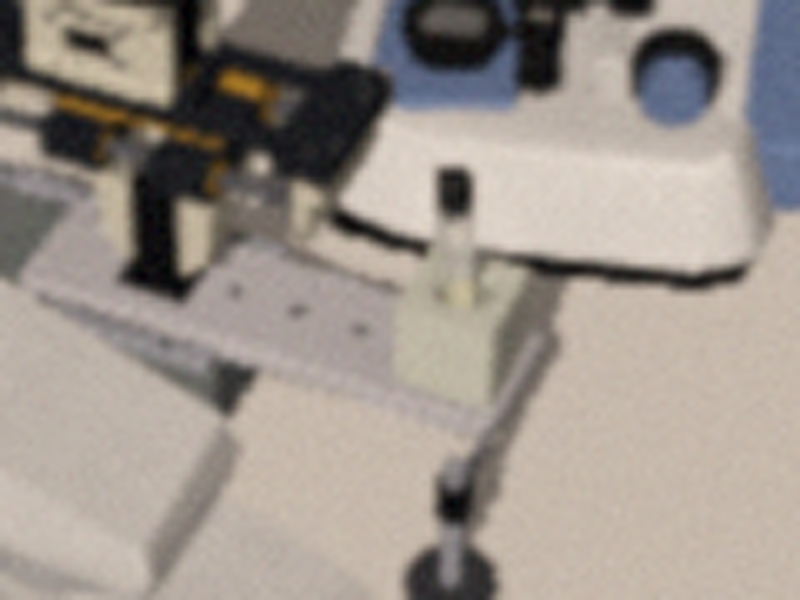

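The nose edge lines up with the plate (top: 764.1 vs 763.9 mm; side: 762.6 vs 763.2). The board is level and the tube is seated. Check stillness, then hand in.

>>> play_rows([
  [0,0,0,0,0,0,0.1],
  [0,0,0,0,0,0,0.1],
  [0,0,0,0,0,0,0.1],
  [0,0,0,0,0,0,0.1],
  [0,0,0,0,0,0,0.1],
  [0,0,0,0,0,0,0.1],
])

```text
time: 16.3
tool_pos: [0.5744, -0.1563, 0.0836]
tool_rot: [-3.139, -0.0, 1.407]
contact_force: [-7.8, 1.6, 8.9]
opening: 0.02
grip_force: 30.0
```

```bash
python3 -c "
from cell import robot
print(robot.hand_in())"
```

```text
the job is handed in; nothing more can be done
None
```

The job is handed in: the tube is seated at the bottom of the socket and released, and the board is slid out with its nose within about 0.6 mm of the pointer by camera measurement, still gripped, level and still at 16.3 s.

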